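# Load the drill jig and set it under the bench drill

## Task

Get the marble blank ready for drilling: lay it flat in the nest of the sliding drill jig, swing the jig's leaf fully shut over it, and push the R-clip's straight leg through the cross-hole of the stud until its bent leg has ridden over the stud and snapped round it. Then slide the loaded jig along its guide until the brass bushing sits centred under the tip of the drill bit, and let go, with the clip still in place. Leave the bottle, the brush, the chuck key and the pot of bits where they are.

Things in the scene. Friction and masses are not known exactly. Their poses are not given: they have to be found in the camera images.
- blank: loose marble block 64 x 46 x 20 mm (its x, y, z), 0.11 to 0.22 kg, off-white, with a small black cross in the middle of its top, lying flat on the bench. Origin: centre of the underside. Either way round fits the nest.
- clip: loose steel R-clip, 5 mm wire, 50 g, flat. Origin: underside, below the centre of the coil; z up, x along the straight leg to its tip. Grip the coil from above, fingers either side along y: 24 mm across, 10 mm high. Both legs lie at z = 5 mm: the straight one along x at y = -6.5 mm, its last 6 mm thinned to 3 mm, tip at x = 69 mm; the sprung bent one on the +y side, its flared end at x = 66 mm.
- clip_seat (a point): point of the clip's straight leg at x = 42, y = -6.5, z = 5 mm of the clip, axes as the clip's; it lies at cross_hole when the clip is home. Beside it the bent leg has its bump for a 20 mm stud. Straight leg through the stud, bent leg outside it: the bent leg springs out about 4.5 mm as it rides over, then snaps in; this takes 3 to 8 N.
- jig (a joint): how far the jig has slid along its guide (m): 0 at the loading end, 0.29 at the far stop; grows towards the drill, along +y of nest. It stays where it is left; about 4 N to slide it. Low aluminium strips on the guide board, tops 5 mm below nest, run along both sides of the jig out to 83 mm from its middle.
- nest (a point): centre of the nest's floor, on the sliding jig, which is the top of its grey plate (132 mm in x, 90 in y, 15 thick, the guide board below it). Axes of the jig: z up, y along the guide to the drill, x across, away from the robot. Nest 68 (x) x 50 mm (y) between four corner locators 8 mm high, 44 mm free for fingers between those on the +y and -y sides; the blank's 64 mm side goes along x.
- cross_hole (a point): centre of the cross-hole in the jig's upright steel stud (20 mm thick, top 15 mm above this point). Axes as nest; at x = -50, y = 0, z = 35.5 mm from nest. The hole is 7 mm wide, along x, slightly countersunk, 6 mm above the shut leaf's top. Push the clip in level, towards +x, from the robot's side, where jig and leaf end 16 mm from the stud's axis; bent leg on either side.
- leaf (a joint): angle of the jig's hinged aluminium leaf (rad): 0 shut (level); grows as it opens, up and away from the robot, to 1.95; it starts standing open. Stiff hinge (0.2 N m): it stays where it is left and does not fall, so push it all the way down. Shut, it clears a seated blank by 1.5 mm.
- leaf_hinge (a point): middle of the leaf's hinge axis, along y of nest, at x = 55, y = 0, z = 25.5 mm from nest. The leaf is a plate 60 mm wide (y), 8 mm thick (4 mm either side of the axis), 122 mm from axis to free end.
- leaf_end (a point): middle of the leaf's free end, 122 mm from the hinge axis, in the 23 mm gap between its two tines (30 mm long), which drops over the stud. Flat space to push on lies 70 to 92 mm from the hinge axis, between bushing and gap.
- bushing (a point): centre of the upper face of the brass guide bushing (ring 26 mm across, 16 mm bore, 6 mm proud of the leaf), 55 mm from the hinge axis; with the leaf shut it is 35.5 mm straight above nest.
- push_knob (a point): centre of the red upright knob (30 mm across, 34 mm high, top 17 mm above this point) on the jig's flat bar, at y = -160, z = 46 mm from nest. Grip it from above to slide the jig.
- bit_tip (a point): lower tip of the bit (8 mm thick) of the fixed bench drill, on the line of the bushing's travel; the shut leaf's bushing passes 10 mm below it. The chuck (46 mm thick) begins 54 mm above the tip; the drill's head 182 mm above it, reaching 53 mm from the spindle's axis towards the loading end.
- coolant: bystander: upright clear bottle with blue label, 64 mm across, 190 mm tall; origin at the centre of its foot
- brush: bystander: yellow hand brush lying on the bench
- chuck_key: bystander: T-shaped steel chuck key lying on the bench, 91 mm long, 70 mm across
- bit_pot: bystander: white plastic pot of drill bits, 72 mm across, 75 mm tall (bits to 105 mm); origin at the centre of its foot

How it is judged:
On the way, in this order (a step that is already met when the one before it is completed fails the run):
1. the blank lies flat in the nest (x of blank in the frame of nest between -0.004 and 0.004 m and y of blank in the frame of nest between -0.004 and 0.004 m and z of blank in the frame of nest between -0.003 and 0.003 m and angle between the x axis of blank and the x axis of nest, either way round below 0.12 rad), for 0.2 s.
2. the leaf is shut over the blank (all of step 1 and value of joint leaf below 0.05 rad), for 0.2 s.
3. the R-clip is home through the stud, above the shut leaf (all of step 2 and distance between clip_seat and cross_hole below 0.006 m and angle between the x axis of clip and the x axis of cross_hole, either way round below 0.3 rad), for 0.2 s.
4. the bushing is under the bit, with blank, leaf and clip in place (all of step 3 and horizontal distance between bushing and bit_tip below 0.004 m), for 0.2 s.
At the end, for the whole second after the job is handed in: Blank in the nest (4 mm of centre each way, 3 mm in height, 0.12 rad of square); leaf within 0.05 rad of shut; clip's seat point within 6 mm of the cross-hole's centre, clip within 0.3 rad of its line; bushing within 4 mm of the bit tip, seen from above; jig and clip at rest (all of step 4 and velocity of joint jig between -0.005 and 0.005 m/s and linear speed of clip below 0.02 m/s); the robot touches nothing.
It fails at once if a bystander is moved by more than 30 mm (distance of any of coolant, brush, chuck_key, bit_pot from where it was at the start of the episode above 0.03 m).
It also fails if it takes over 72 s, if anything falls off the work surface, if the arm or the gripper's body presses on something with over 40 N, if the wrist force passes 120 N, or if a joint passes its speed limit or range.

## Robot

A 7-joint arm with a two-finger parallel gripper is mounted at the origin on the work surface. World frame = base frame: x ahead of the robot, y to its left, z up, the work surface at z = 0. Lengths are in m, angles in rad, forces in N, time in s.
With the tool pointing down it reaches from about 0.4 to 0.85 m from the base axis. Payload 10.4 kg.
Tool frame: the origin (TCP) lies between the finger pads; the fingertips stand 22 mm ahead of it and the grasp point (between the pads) lies 3 mm ahead of it; z points along the fingers, y is the line along which they close (so a half turn about z gives the same grasp; the last joint's range is limited). The gripper opens to 85 mm and grips with 20 to 120 N. Pads are 22 mm wide; open, the fingers measure 114 mm over their backs; the gripper's body (76 mm by 85 mm) begins 54 mm behind the grasp point. The pads swing forward as they close: fully open they stand 13 mm farther back than shut.
Start: joints at [1.124, 0.332, -0.065, 1.46, 0.022, 1.35, -0.088], TCP at [0.257, -0.57, 0.253] pointing down, gripper open.
Joint ranges: [-2.6, 2.6], [-0.5, 2.12], [-1.47, 1.34], [0.16, 2.42], [-1.27, 4.41], [0.06, 2.06], [-2.6, 2.6]. Speed limits (rad/s): [2.22, 2.22, 2.79, 2.79, 3.14, 3.14, 3.14].

## Interface

Orientations are given as [roll, pitch, yaw] about the fixed x, y, z axes, in that order (R = Rz(yaw) Ry(pitch) Rx(roll)).
In Python, from rig import sense, grab_frame, hand_in gives the robot as it stands.
- The arm moves only by the tool send_rows, never from a script. Its argument "increments" is a list of rows, each a list of 4 numbers: the shift along the world's x, y, z each as a share of 0.75 m, from -1 to 1, then the turn about the world's z as a share of 180 degrees, from -1 to 1. In form: [[tx, ty, tz, roll], ...]. A call has 1 to 8 rows; each row shifts and turns the commanded pose from where the row before left it; what a row does not reach is not made up. A row lasts 1/10 s, in which the tool goes at most 50 mm and 8.59 degrees, less where a joint would pass 70% of its speed; a pose out of reach is approached as far as the arm can. A call with a number of a shift or a turn outside -1 to 1 is refused whole. A call with a gripper value outside its range is refused whole. "hand" is the finger opening in mm, from 0 to 85.4, set as the call begins (left out, the last holds). The fingers move at their own pace and stop on an object; the grip force is fixed at half the most. Time passes only in rows, so rows that do not move let the fingers close. It gives the time, the measured TCP pose, the force, the opening and the grip force at its end, in the units of the state.
- sense(): the state, without advancing time (a new reading comes with each control period).
- grab_frame(name): name is "scene" or "top"; returns a dict with "img" (480x640x3 uint8, red, green, blue), "range_z" (480x640 float32, m along the optical axis (not along the pixel's ray), 0 where there is no reading), "fovy" (degrees; the focal length in pixels is half the picture's height over the tangent of half this angle, whatever the lens; pixels are square), "cx", "cy" (the principal point, pixels), "rvec" (rotation vector, rad) and "tvec" (3), from world to camera coordinates, as OpenCV has them. Camera axes: x right, y down, z forward; pixel columns grow to the right and rows downward; lengths in m; the calibration is good to about 2 mm. A picture is of the moment at which its call begins.
- hand_in(): hands the job in; it is judged then, once.
The state is a dict: "t": time; "joint_pos": joint angles; "qd": joint speeds; "tau": joint torques, N m; "tcp_pos": TCP position; "ee_rot": TCP orientation; "force": force on the tool from outside, world axes, zero at the start; "moment": the same for the moment, N m; "opening": opening from 0.0 (shut) to 1.0 (fully open); "gripper_force": force on a finger pad.
Only numpy, scipy, OpenCV 4.12 (cv2) and the standard library are available. Lean on these libraries where they do the work, as an engineer would, in place of code of your own. Each camera call takes 0.05 s, during which the arm holds its last target. There are 200 camera calls.

## Working session

There is one attempt and no reset: what is moved stays moved. The work goes in short steps, Python scripts to look and compute and a tool call to move; the robot and the scene stay as the last step left them, time stands still between calls to the robot, and variables do not carry over. Pictures are saved under pics/ and viewed, at most 10 in all, crops included, and the job is handed in when it is done.

Besides the shell and the picture viewer there is one more tool, called after "Call:" as name(argument=value, ...), one argument or row to a line, values as JSON. send_rows: Moves the arm, as the interface text tells. Shift numbers are shares of 0.75 m and turn numbers shares of 180 degrees, none past 1 either way. Its arguments: {"type":"object","properties":{"increments":{"type":"array","items":{"type":"array","items":{"type":"number"}}},"hand":{"type":"number"}},"required":["increments"]}

```bash
mkdir -p pics; cat > h.py <<'E'
import numpy as np, cv2
from rig import sense, grab_frame, hand_in
def cam(n):
    f=grab_frame(n); h=f['img'].shape[0]
    f['f']=h/2/np.tan(np.radians(f['fovy'])/2)
    f['R']=cv2.Rodrigues(np.array(f['rvec'],float))[0]; f['t']=np.array(f['tvec'],float).ravel()
    return f
def cloud(f):
    z=f['range_z'].astype(float); v,u=np.indices(z.shape)
    p=np.stack([(u-f['cx'])/f['f']*z,(v-f['cy'])/f['f']*z,z],-1)
    P=(p-f['t'])@f['R']; P[z==0]=np.nan
    return P
def ray(f,u,v,z):  # intersect the pixel ray with world height z
    d=f['R'].T@np.array([(u-f['cx'])/f['f'],(v-f['cy'])/f['f'],1]); c=-f['R'].T@f['t']
    return c+d*(z-c[2])/d[2]
def save(f,name,crop=None,k=1):
    im=f['img'][...,::-1]
    if crop: x0,y0,x1,y1=crop; im=im[y0:y1,x0:x1]
    cv2.imwrite('pics/'+name,cv2.resize(im,None,fx=k,fy=k,interpolation=cv2.INTER_CUBIC))
E
python3 - <<'E'
from h import *
for n in('top','scene'):
    f=cam(n); save(f,n+'0.png'); np.savez(n+'0.npz',**f); print(n,f['f'],f['cx'],f['cy'],-f['R'].T@f['t'],f['R'].round(3).tolist())
print(sense())
E
```

```text
top 577.3626805363338 316.5257118447384 240.80593854109065 [ 0.47698781 -0.09324568  1.25163922] [[-0.027, -1.0, -0.015], [-0.997, 0.028, -0.075], [0.075, 0.013, -0.997]]
scene 445.99530682533714 323.43700283787 235.0619886981264 [ 1.05029251 -0.12795468  0.89542059] [[0.04, 0.999, 0.013], [0.84, -0.026, -0.542], [-0.541, 0.033, -0.84]]
{'t': 0.1, 'joint_pos': array([ 1.12440133,  0.33279611, -0.06473797,  1.46084465,  0.02160774,
        1.34991773, -0.08848992]), 'qd': array([-0.00127478, -0.0021277 ,  0.00063254, -0.00085613, -0.00078008,
        0.00032541,  0.00069334]), 'tau': array([ 2.43643568e-03, -6.26747060e+01,  5.00203902e-02, -3.92427063e+01,
        1.64954842e-02,  6.95994604e-03, -1.64010135e-05]), 'tcp_pos': array([ 0.2569035 , -0.56942018,  0.25260948]), 'ee_rot': array([-3.14032394e+00,  5.31622578e-05,  4.23861644e-01]), 'force': array([-0.18453076, -0.14978452,  0.48111945]), 'moment': array([0.01395006, 0.01886254, 0.01866471]), 'gripper_force': 0.0, 'opening': 1.0002797711510316}
```

View pics/top0.png

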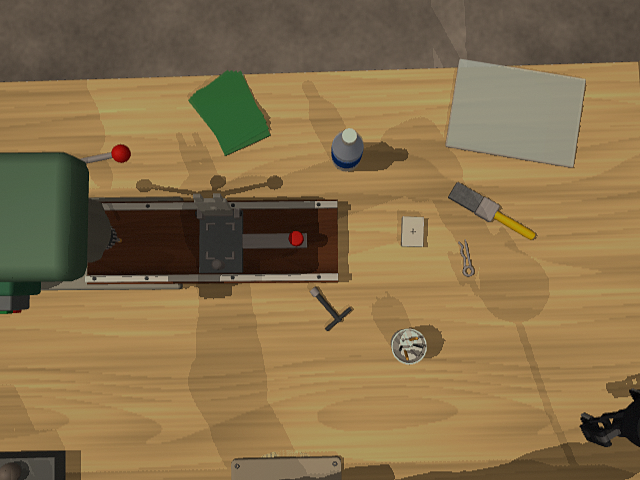

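View pics/scene0.png

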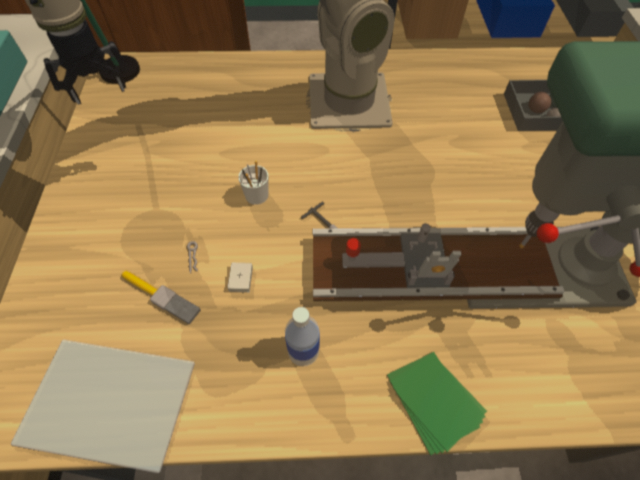

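The top view shows the blank at (413,232), the clip with its coil near (468,271) and legs pointing up towards (462,242), the jig plate at (220,240), the knob at (297,238), the stud at (217,265) and the drill on the left. The scene view shows the leaf standing open with its bushing near (438,267), and the bit near (528,238). I'll enlarge these.

```bash
python3 - <<'E'
from h import *
f=dict(np.load('top0.npz')); g=dict(np.load('scene0.npz'))
def c(im,x0,y0,w,h,k): return cv2.resize(im[y0:y0+h,x0:x0+w,::-1],None,fx=k,fy=k,interpolation=cv2.INTER_CUBIC)
a=c(f['img'],395,205,100,75,8); cv2.imwrite('pics/a.png',a)
b=np.vstack([c(f['img'],190,185,130,100,5)[:, :650].copy()]); cv2.imwrite('pics/b.png',b)
cv2.imwrite('pics/d.png',c(g['img'],500,190,80,60,8))
P=cloud(f)
for n,(u,v) in dict(blank=(413,226),knob=(297,238),plate=(230,255),stud=(217,265),bar=(265,240),board=(300,265),strip=(300,277),bench=(440,300)).items(): print(n,P[v,u].round(4))
E
```

```text
blank [ 0.5957 -0.284   0.0214]
knob [ 0.5696 -0.0399  0.1141]
plate [0.543  0.1033 0.0535]
stud [0.521  0.1212 0.1048]
bar [0.5723 0.0298 0.0527]
board [ 0.5186 -0.0414  0.0402]
strip [ 0.4934 -0.041   0.0469]
bench [ 0.4364 -0.3385  0.0018]
```

View pics/a.png

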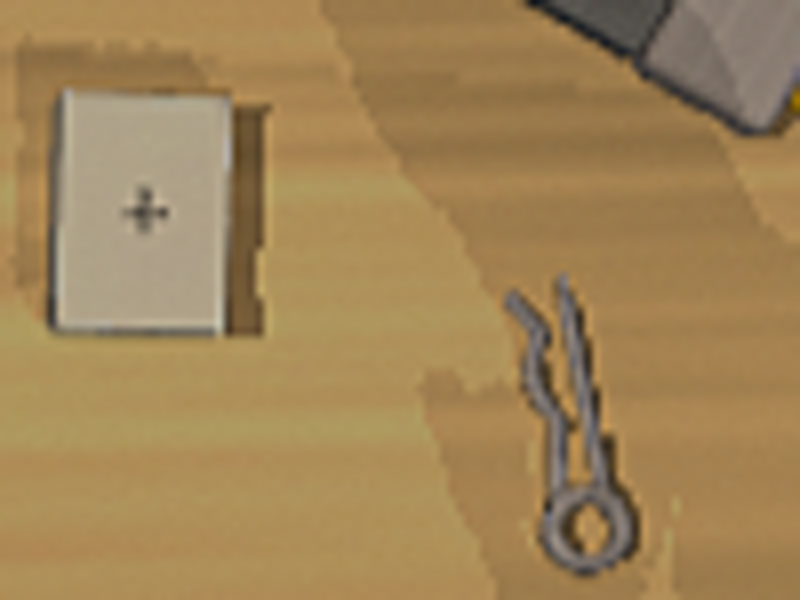

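View pics/b.png

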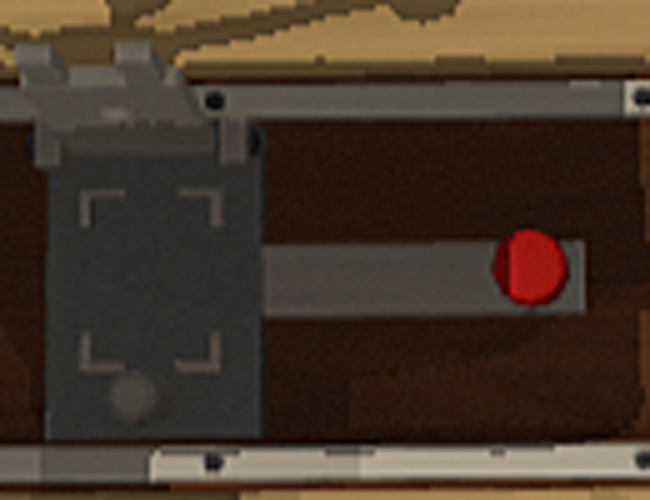

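View pics/d.png

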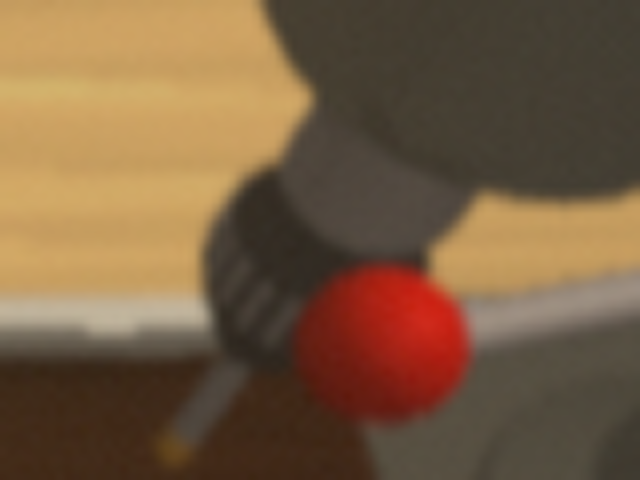

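a.png shows the blank's top corners at (62,92), (232,95), (222,333), (52,330), its cross at (145,211), the clip's coil at (590,527) and straight leg from (603,480) to (562,280), with the bent leg on the left. b.png shows the locators' outer corners at (80,190), (222,190), (218,370), (80,370), the stud top at (133,397) and the knob top at (532,267). d.png shows the bit tip at (172,455).

```bash
python3 - <<'E'
from h import *
f=dict(np.load('top0.npz')); g=dict(np.load('scene0.npz'))
def m(F,x0,y0,k,x,y,z): return ray(F,(x+.5)/k-.5+x0,(y+.5)/k-.5+y0,z)
A=lambda x,y,z:m(f,395,205,8,x,y,z)
B=lambda x,y,z:m(f,190,185,5,x,y,z)
c=np.array([A(*p,.02) for p in((62,92),(232,95),(222,333),(52,330))])
print('blank corners',c.round(4).tolist(),c.mean(0),A(145,211,.02),'sides',np.linalg.norm(np.diff(c,axis=0),axis=1))
d=(c[0]+c[1]-c[2]-c[3]);print('blank yaw deg',np.degrees(np.arctan2(d[1],d[0])))
q=A(590,527,.008);a=A(603,480,.005);b=A(562,280,.005);e=b-a;yaw=np.arctan2(e[1],e[0])
print('clip',q,'tip',b,'yaw',np.degrees(yaw),'tip in clip',np.array([[np.cos(yaw),np.sin(yaw)],[-np.sin(yaw),np.cos(yaw)]])@(b-q)[:2])
nz=.0525
l=np.array([B(*p,nz+.008) for p in((80,190),(222,190),(218,370),(80,370))]);print('loc',l.round(4).tolist(),l.mean(0))
s=B(133,397,nz+.0505);k=B(532,267,nz+.063);print('stud',s,'knob',k)
n=(l.mean(0));v=n-k;print('yaw jig',np.degrees(np.arctan2(-v[0],v[1])),np.hypot(v[0],v[1]))
s1=B(0,445,nz-.005);s2=B(640,442,nz-.005);v=s1-s2;print('strip yaw',np.degrees(np.arctan2(-v[0],v[1])))
print('bit',m(g,500,190,8,172,455,nz+.0455))
E
```

```text
blank corners [[0.6179, -0.2623, 0.02], [0.6157, -0.3076, 0.02], [0.5521, -0.3023, 0.02], [0.5542, -0.2572, 0.02]] [ 0.58495964 -0.28234704  0.02      ] [ 0.58527721 -0.28316399  0.02      ] sides [0.04538246 0.06390167 0.04521017]
blank yaw deg -4.671600491540585
clip [ 0.49794915 -0.40052     0.008     ] tip [ 0.56469061 -0.39687276  0.005     ] yaw 8.876460458933275 tip in clip [ 0.06650491 -0.00669495]
loc [[0.6115, 0.1519, 0.0605], [0.6098, 0.0927, 0.0605], [0.535, 0.0957, 0.0605], [0.5366, 0.1529, 0.0605]] [0.57321305 0.1233135  0.0605    ]
stud [0.52308509 0.12306931 0.103     ] knob [ 0.5695122 -0.0380293  0.1155   ]
yaw jig -1.3140100615232817 0.16138524510646066
strip yaw -1.320670595350893
bit [0.57789947 0.31827669 0.098     ]
```

Call:
send_rows(
  increments=[
    [0.044, 0.038, 0, -0.02],
    [0.044, 0.038, 0, -0.02],
    [0.044, 0.038, 0, -0.02],
    [0.044, 0.038, 0, -0.02],
    [0.044, 0.038, 0, -0.02],
    [0.044, 0.038, 0, -0.02],
    [0.044, 0.038, 0, -0.02],
    [0.044, 0.038, -0.02, -0.02],
  ],
  hand=85,
)

```text
t: 0.9
tcp_pos: [0.5228, -0.3408, 0.2399]
ee_rot: [3.14, -0.003, -0.082]
force: [0.8, -0.8, -1.1]
opening: 0.992
gripper_force: 0.0
```

Call:
send_rows(
  increments=[
    [0.043, 0.039, -0.03, 0],
    [0.043, 0.039, -0.03, 0],
    [0, 0, -0.06, 0],
    [0, 0, -0.05, 0],
    [0, 0, -0.05, 0],
    [0, 0, -0.03, 0],
    [0, 0, 0, 0],
  ],
)

```text
t: 1.6
tcp_pos: [0.583, -0.2821, 0.0466]
ee_rot: [-3.139, 0.007, -0.079]
force: [-0.1, 0.0, 0.7]
opening: 0.993
gripper_force: 0.0
```

Call:
send_rows(
  increments=[
    [0.002, 0, -0.015, 0],
    [0, 0, -0.015, 0],
    [0, 0, 0, 0],
  ],
)

```text
t: 1.9
tcp_pos: [0.5866, -0.283, 0.0274]
ee_rot: [-3.141, 0.001, -0.079]
force: [-0.2, 0.0, 0.2]
opening: 0.995
gripper_force: 0.0
```

Call:
send_rows(
  increments=[
    [0, 0, 0, 0],
    [0, 0, 0, 0],
    [0, 0, 0, 0],
    [0, 0, 0, 0],
    [0, 0, 0, 0],
    [0, 0, 0, 0],
    [0, 0, 0, 0],
    [0, 0, 0, 0],
  ],
  hand=30,
)

```text
t: 2.7
tcp_pos: [0.5877, -0.2835, 0.0295]
ee_rot: [3.141, -0.002, -0.079]
force: [-0.7, 1.1, 5.8]
opening: 0.52
gripper_force: 62.3
```

Call:
send_rows(
  increments=[
    [0, 0, 0.02, 0],
    [0, 0, 0.05, 0],
    [0, 0, 0.06, 0],
    [0, 0, 0.06, 0],
    [0, 0, 0.06, 0],
    [0, 0.02, 0.05, 0],
    [0, 0.05, 0, 0.01],
    [0, 0.06, 0, 0.009],
  ],
)

```text
t: 3.5
tcp_pos: [0.5869, -0.1864, 0.2557]
ee_rot: [3.14, -0.003, -0.021]
force: [0.5, -0.2, -1.4]
opening: 0.52
gripper_force: 61.6
```

Call:
send_rows(
  increments=[
    [0, 0.06, 0, 0],
    [-0.004, 0.06, 0, 0],
    [-0.004, 0.06, 0, 0],
    [-0.004, 0.06, 0, 0],
    [-0.004, 0.06, 0, 0],
    [0, 0.06, 0, 0],
    [0, 0.0515, 0, 0],
    [0, 0, 0, 0],
  ],
)

```text
t: 4.3
tcp_pos: [0.5734, 0.1301, 0.2544]
ee_rot: [-3.139, -0.0, -0.01]
force: [-0.1, 0.6, -1.1]
opening: 0.518
gripper_force: 61.6
```

Call:
send_rows(
  increments=[
    [0, 0, -0.05, 0],
    [0, 0, -0.05, 0],
    [0, 0, -0.05, 0],
    [0, 0, -0.03, 0],
    [0, 0, 0, 0],
    [0, 0, 0, 0],
  ],
)

```text
t: 4.9
tcp_pos: [0.5754, 0.1227, 0.1195]
ee_rot: [3.142, -0.001, -0.019]
force: [0.8, -0.3, -0.5]
opening: 0.519
gripper_force: 61.6
```

```bash
python3 - <<'E'
from h import *
print({k:v for k,v in sense().items() if k in('tcp_pos','ee_rot','joint_pos','force','opening')})
g=cam('scene');np.savez('s1.npz',**g)
f=cam('top');np.savez('t1.npz',**f)
c=lambda im,x0,y0,w,h,k:cv2.resize(im[y0:y0+h,x0:x0+w,::-1],None,fx=k,fy=k,interpolation=cv2.INTER_CUBIC)
cv2.imwrite('pics/e.png',np.hstack([c(g['img'],370,200,100,120,4),c(f['img'],170,170,100,120,4)]))
E
```

```text
{'joint_pos': array([ 0.06732807,  0.39717321, -0.43429995,  1.69683654,  0.18515232,
        1.08775286, -2.0137944 ]), 'tcp_pos': array([0.57538678, 0.12267651, 0.1195498 ]), 'ee_rot': array([ 3.14151519e+00, -5.80764629e-04, -1.94541096e-02]), 'force': array([ 0.77643748, -0.28017169, -0.51156301]), 'opening': 0.5186519192371571}
```

View pics/e.png

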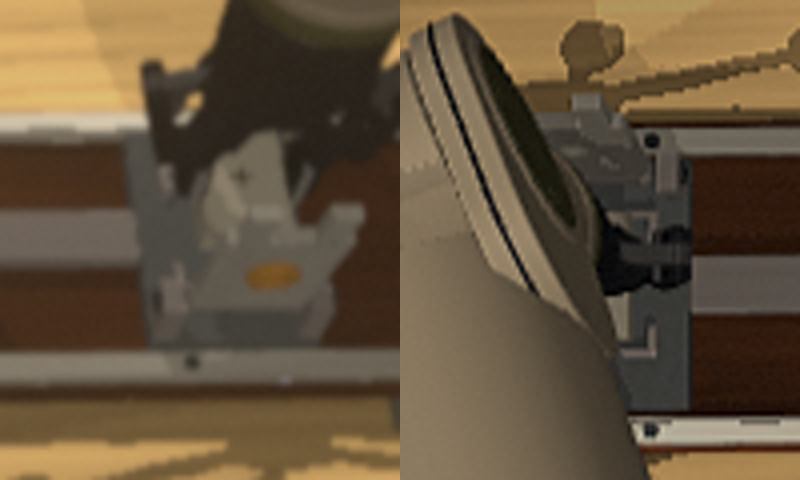

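The left half (scene) shows the blank held over the nest, its cross at (242,176) in the crop and the leaf's bushing at (272,276). The right half shows only the arm over the jig.

```bash
python3 - <<'E'
from h import *
g=dict(np.load('s1.npz'))
for z in(.108,.111,.113): print(ray(g,242.5/4-.5+370,176.5/4-.5+200,z))
P=cloud(g); print(P[242:248,428:434,2].round(3))
E
```

```text
[0.57097783 0.12391516 0.108     ]
[0.57280398 0.12295556 0.111     ]
[0.57402141 0.12231582 0.113     ]
[[0.112 0.113 0.11  0.111 0.111 0.111]
 [0.11  0.112 0.11  0.11  0.108 0.111]
 [0.109 0.109 0.109 0.111 0.112 0.11 ]
 [0.112 0.111 0.107 0.111 0.11  0.112]
 [0.111 0.11  0.11  0.11  0.112 0.109]
 [0.11  0.111 0.109 0.11  0.109 0.109]]
```

Call:
send_rows(
  increments=[
    [0.001, 0.0005, -0.02, 0],
    [0, 0, -0.016, 0],
    [0, 0, -0.012, 0],
    [0, 0, 0, 0],
    [0, 0, 0, 0],
  ],
)

```text
t: 5.5
tcp_pos: [0.5755, 0.1239, 0.0824]
ee_rot: [-3.141, 0.0, -0.019]
force: [-3.4, 0.0, 7.2]
opening: 0.521
gripper_force: 62.6
```

Call:
send_rows(
  increments=[
    [0, 0, 0, 0],
    [0, 0, 0, 0],
    [0, 0, 0, 0],
    [0, 0, 0, 0],
    [0, 0, 0.01, 0],
  ],
  hand=70,
)

```text
t: 6.0
tcp_pos: [0.5751, 0.1231, 0.0891]
ee_rot: [3.141, 0.002, -0.019]
force: [-0.8, -0.6, -0.3]
opening: 0.823
gripper_force: 0.0
```

Call:
send_rows(
  increments=[
    [0, 0, 0.04, 0],
    [0, 0, 0.06, 0],
    [0, 0, 0.06, 0],
    [0, 0, 0.05, 0],
    [-0.02, 0, 0, 0],
    [-0.06, 0, 0, 0],
    [-0.06, 0, 0, 0],
    [0, 0, 0, 0],
  ],
)

```text
t: 6.8
tcp_pos: [0.4662, 0.1237, 0.2476]
ee_rot: [3.139, 0.001, -0.017]
force: [-0.9, -0.7, 1.5]
opening: 0.818
gripper_force: 0.0
```

```bash
python3 - <<'E'
from h import *
g=cam('scene');np.savez('s2.npz',**g);f=cam('top');np.savez('t2.npz',**f)
c=lambda im,x0,y0,w,h,k:cv2.resize(im[y0:y0+h,x0:x0+w,::-1],None,fx=k,fy=k,interpolation=cv2.INTER_CUBIC)
cv2.imwrite('pics/i.png',np.hstack([c(g['img'],385,215,80,100,5),c(f['img'],180,185,80,100,5)]))
E
```

```text
(no output)
```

View pics/i.png

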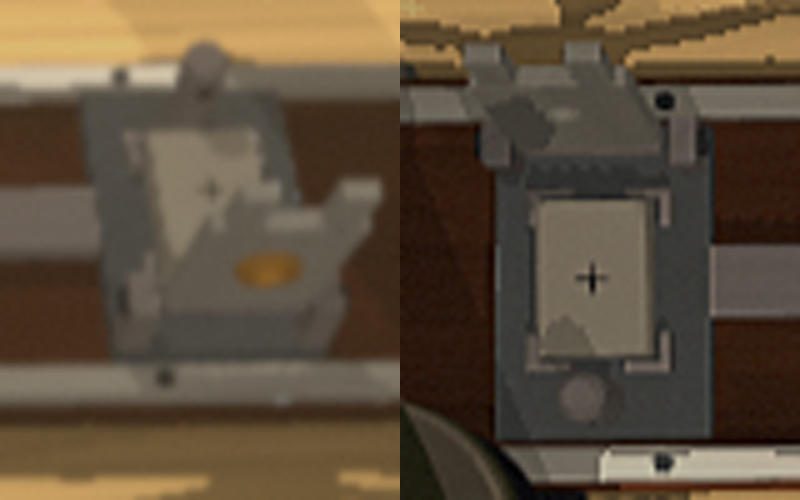

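The blank lies between the four locators, square to them, with its cross at (592,278) in the right half; the leaf is still standing open. Before moving behind the leaf I'll check the blank, the leaf angle and the drill's lever.

```bash
python3 - <<'E'
from h import *
f=dict(np.load('t2.npz'));f0=dict(np.load('top0.npz'));g=dict(np.load('scene0.npz'))
print('cross',ray(f,192.5/5-.5+180,278.5/5-.5+185,.0725))
P=cloud(f);Q=cloud(f0);S=cloud(g)
for v in(226,240,250): print('blank top z',np.nanmedian(P[v-2:v+3,212:216,2]),np.nanmedian(P[v-2:v+3,222:226,2]))
print('ball top',Q[153,121],'rod',Q[158,95],'ball scene',S[232,548])
m=(Q[...,2]>.12)&(Q[...,1]>.05)&(Q[...,1]<.2)&(Q[...,0]>.55)&(Q[...,2]<.3)
print('leaf pts max z/x',np.nanmax(Q[m],0))
m=(S[...,2]>.12)&(S[...,1]>.05)&(S[...,1]<.26)&(S[...,0]>.5); print('tall near',np.nanmin(S[m],0),np.nanmax(S[m],0))
E
```

```text
cross [0.57307449 0.12440464 0.0725    ]
blank top z 0.07243947059352149 0.07213213589953851
blank top z 0.07290051984860094 0.07345696348232131
blank top z 0.07240744152220785 0.07264339743863639
ball top [0.69439034 0.22631429 0.34906915] rod [0.68882341 0.27010131 0.34377769] ball scene [0.7036331  0.22434617 0.34982229]
leaf pts max z/x [0.65197009 0.15190827 0.20646435]
tall near [0.50001558 0.09133589 0.12029649] [0.71312496 0.25999082 0.52952897]
```

Call:
send_rows(
  increments=[
    [0, 0, 0.02, 0],
    [0.04, 0, 0, 0],
    [0.045, 0, 0, 0],
    [0.045, 0, 0, 0],
    [0.045, 0, 0, 0],
    [0.045, 0, 0, 0],
    [0.035, 0, 0, 0],
    [0, 0, 0, 0],
  ],
  hand=32,
)

```text
t: 7.7
tcp_pos: [0.6652, 0.1221, 0.2603]
ee_rot: [-3.141, 0.001, -0.022]
force: [-0.4, 0.3, -0.9]
opening: 0.374
gripper_force: 0.0
```

```bash
python3 - <<'E'
from h import *
s=sense();print(s['tcp_pos'],s['joint_pos'],s['force'])
g=cam('scene');save(g,'j.png')
E
```

```text
[0.66518428 0.12214567 0.26028147] [ 0.04494035  0.47899909 -0.42962972  1.27661056  0.19458161  1.42768532
 -1.96198377] [-0.40610222  0.33292675 -0.91290141]
```

View pics/j.png

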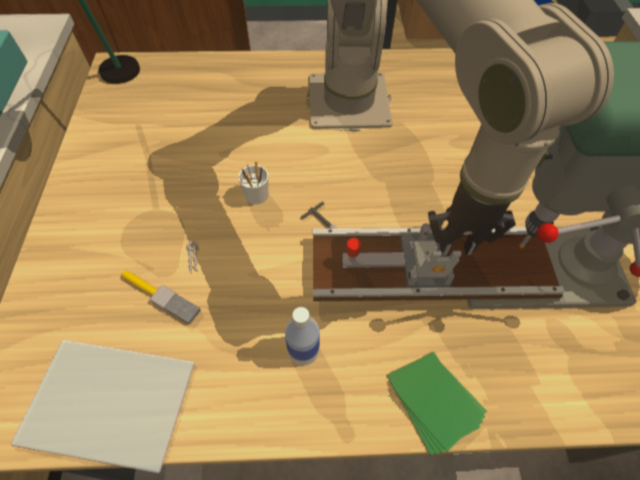

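The gripper is over the leaf (fingers near (435,235)), the lever ball at (548,232) is well clear, and the wrist housing is high above it.

Call:
send_rows(
  increments=[
    [0.035, 0, 0, 0],
    [0.035, 0, 0, 0],
    [0, 0, -0.03, 0],
    [0, 0, -0.033, 0],
    [0, 0, -0.033, 0],
    [0, 0, 0, 0],
  ],
)

```text
t: 8.35
tcp_pos: [0.7128, 0.1227, 0.1865]
ee_rot: [3.14, 0.006, -0.019]
force: [-0.1, -0.2, -0.6]
opening: 0.374
gripper_force: 0.0
```

Call:
send_rows(
  increments=[
    [-0.027, 0, 0, 0],
    [-0.027, 0, 0, 0],
    [-0.02, 0, 0.005, 0],
    [-0.02, 0, 0.005, 0],
    [-0.02, 0, -0.003, 0],
    [-0.02, 0, -0.003, 0],
    [-0.019, 0, -0.009, 0],
    [-0.019, 0, -0.009, 0],
  ],
)

```text
t: 9.15
tcp_pos: [0.5862, 0.1238, 0.1823]
ee_rot: [-3.141, -0.004, -0.019]
force: [2.2, 1.1, -0.1]
opening: 0.373
gripper_force: 0.9
```

Call:
send_rows(
  increments=[
    [-0.014, 0, -0.015, 0],
    [-0.014, 0, -0.015, 0],
    [-0.013, 0, -0.03, 0],
    [0, 0, 0, 0],
  ],
)

```text
t: 9.55
tcp_pos: [0.5534, 0.1232, 0.1344]
ee_rot: [3.141, 0.002, -0.019]
force: [-0.5, -0.1, 0.4]
opening: 0.376
gripper_force: 0.0
```

Call:
send_rows(
  increments=[
    [-0.003, 0, -0.012, 0],
    [-0.002, 0, -0.012, 0],
    [0, 0, -0.006, 0],
    [0, 0, 0, 0],
  ],
)

```text
t: 9.95
tcp_pos: [0.551, 0.1232, 0.1118]
ee_rot: [3.141, 0.001, -0.019]
force: [0.6, 1.3, -0.3]
opening: 0.374
gripper_force: 0.0
```

Call:
send_rows(
  increments=[
    [0, 0, -0.004, 0],
    [0, 0, -0.004, 0],
    [0, 0, 0, 0],
  ],
)

```text
t: 10.25
tcp_pos: [0.551, 0.1232, 0.106]
ee_rot: [3.141, 0.0, -0.019]
force: [-0.4, -0.2, 0.3]
opening: 0.377
gripper_force: 0.0
```

```bash
python3 - <<'E'
from h import *
s=sense();print(s['tcp_pos'],s['force'])
g=cam('scene');np.savez('s3.npz',**g);P=cloud(g);c=np.array([.573,.123])
R=np.array([[1,-.0228],[.0228,1]])
d=(P[...,:2]-c)@R
for x in(-35,-28,-20,20,30,40):
  m=(abs(d[...,0]-x/1e3)<.003)&(abs(abs(d[...,1])-.021)<.005)&(P[...,2]>.06)&(P[...,2]<.16);print(x,m.sum(),np.nanmedian(P[m][:,2]))
E
```

```text
[0.55100308 0.12322255 0.10600383] [-0.44123105 -0.2367582   0.32232599]
-35 12 0.08443968287826098
-28 29 0.12241337858557078
-20 39 0.12060809045595304
20 25 0.08342629595692048
30 26 0.08305724501746203
40 23 0.08228581857920834
```

Call:
send_rows(
  increments=[
    [0, 0, -0.003, 0],
    [0, 0, -0.003, 0],
    [0, 0, 0, 0],
  ],
)

```text
t: 10.6
tcp_pos: [0.5513, 0.1234, 0.1038]
ee_rot: [3.141, -0.001, -0.019]
force: [-8.8, -3.0, 21.1]
opening: 0.377
gripper_force: 10.5
```

Call:
send_rows(
  increments=[
    [0, 0, -0.003, 0],
    [0, 0, 0, 0],
  ],
)

```text
t: 10.8
tcp_pos: [0.5514, 0.1242, 0.1035]
ee_rot: [3.141, -0.002, -0.019]
force: [-19.0, -4.2, 41.0]
opening: 0.373
gripper_force: 20.3
```

Call:
send_rows(
  increments=[
    [0, 0, 0.03, 0],
    [0, 0, 0.05, 0],
    [0, 0, 0.06, 0],
    [0, -0.02, 0.06, 0],
    [0, -0.06, 0, 0],
    [-0.01, -0.063, 0, 0],
    [-0.01, -0.063, 0, 0.01],
    [-0.01, -0.063, 0, 0.01],
  ],
  hand=45,
)

```text
t: 11.6
tcp_pos: [0.528, -0.0803, 0.2497]
ee_rot: [3.141, -0.001, 0.045]
force: [1.8, -0.4, -0.5]
opening: 0.525
gripper_force: 0.0
```

Call:
send_rows(
  increments=[
    [-0.01, -0.063, 0, 0.01],
    [-0.01, -0.063, 0, 0.01],
    [-0.01, -0.063, 0, 0.01],
    [-0.01, -0.063, 0, 0.006],
    [0, -0.063, 0, 0],
    [0, -0.063, 0, 0],
    [0, -0.045, -0.03, 0],
    [0, 0, -0.04, 0],
  ],
)

```text
t: 12.4
tcp_pos: [0.4969, -0.4021, 0.197]
ee_rot: [3.137, -0.0, 0.15]
force: [0.1, 0.4, -0.6]
opening: 0.523
gripper_force: 0.0
```

Call:
send_rows(
  increments=[
    [0, 0, -0.05, 0],
    [0, 0, -0.05, 0],
    [0, 0, -0.03, 0],
    [0, 0, 0, 0],
    [0, 0, 0, 0],
  ],
)

```text
t: 12.9
tcp_pos: [0.4988, -0.3959, 0.1002]
ee_rot: [3.141, -0.0, 0.157]
force: [-0.2, -0.2, 0.9]
opening: 0.527
gripper_force: 0.0
```

Call:
send_rows(
  increments=[
    [-0.0025, -0.0065, -0.03, 0],
    [0, 0, -0.035, 0],
    [0, 0, -0.02, 0],
    [0, 0, -0.012, 0],
    [0, 0, 0, 0],
  ],
)

```text
t: 13.4
tcp_pos: [0.4968, -0.4004, 0.0267]
ee_rot: [-3.141, 0.0, 0.157]
force: [0.4, -0.3, -0.2]
opening: 0.524
gripper_force: 0.0
```

Call:
send_rows(
  increments=[
    [0, 0, 0, 0],
    [0, 0, 0, 0],
    [0, 0, 0, 0],
    [0, 0, 0, 0],
    [0, 0, 0, 0],
    [0, 0, 0, 0],
    [0, 0, 0, 0],
  ],
  hand=10,
)

```text
t: 14.1
tcp_pos: [0.4972, -0.4011, 0.0281]
ee_rot: [3.14, -0.001, 0.157]
force: [-1.9, 1.3, 5.7]
opening: 0.232
gripper_force: 58.8
```

Call:
send_rows(
  increments=[
    [0, 0, 0.02, 0],
    [0, 0, 0.05, 0],
    [0, 0, 0.06, 0],
    [0, 0, 0.06, 0],
    [0, 0.03, 0.041, 0],
    [0, 0.055, 0, -0.007],
    [-0.01, 0.055, 0, -0.01],
    [-0.01, 0.055, 0, -0.01],
  ],
)

```text
t: 14.9
tcp_pos: [0.4814, -0.2527, 0.2013]
ee_rot: [3.141, -0.001, 0.071]
force: [0.6, -0.0, 0.3]
opening: 0.234
gripper_force: 58.8
```

Call:
send_rows(
  increments=[
    [-0.01, 0.06, 0, -0.01],
    [-0.01, 0.06, 0, -0.01],
    [-0.01, 0.06, 0, -0.01],
    [-0.01, 0.06, 0, 0],
    [-0.01, 0.06, 0, 0],
    [-0.01, 0.06, 0, 0],
    [-0.01, 0.06, 0, 0],
    [0, 0.056, 0, 0],
  ],
)

```text
t: 15.7
tcp_pos: [0.4282, 0.1046, 0.2013]
ee_rot: [3.141, -0.002, -0.022]
force: [1.7, -0.5, -1.3]
opening: 0.234
gripper_force: 58.8
```

Call:
send_rows(
  increments=[
    [0, 0.04, 0, 0],
    [0, 0, -0.03, 0],
    [0, 0, -0.05, 0],
    [0, 0, -0.027, 0],
    [0, 0, 0, 0],
    [0, 0, 0, 0],
  ],
)

```text
t: 16.3
tcp_pos: [0.4295, 0.1328, 0.121]
ee_rot: [3.142, -0.001, -0.022]
force: [0.2, -0.1, 0.1]
opening: 0.227
gripper_force: 58.8
```

```bash
python3 - <<'E'
from h import *
s=sense();print(s['tcp_pos'],s['ee_rot'],s['force'],s['opening'])
g=cam('scene');np.savez('s4.npz',**g)
f=cam('top');np.savez('t4.npz',**f)
c=lambda im,x0,y0,w,h,k:cv2.resize(im[y0:y0+h,x0:x0+w,::-1],None,fx=k,fy=k,interpolation=cv2.INTER_CUBIC)
cv2.imwrite('pics/k.png',np.hstack([c(g['img'],390,190,66,100,6),c(f['img'],190,220,66,100,6)]))
E
```

```text
[0.42945909 0.13281878 0.12099166] [ 3.14154319e+00 -6.85152078e-04 -2.21908364e-02] [ 0.20843868 -0.14605683  0.13584943] 0.22678176435551262
```

View pics/k.png

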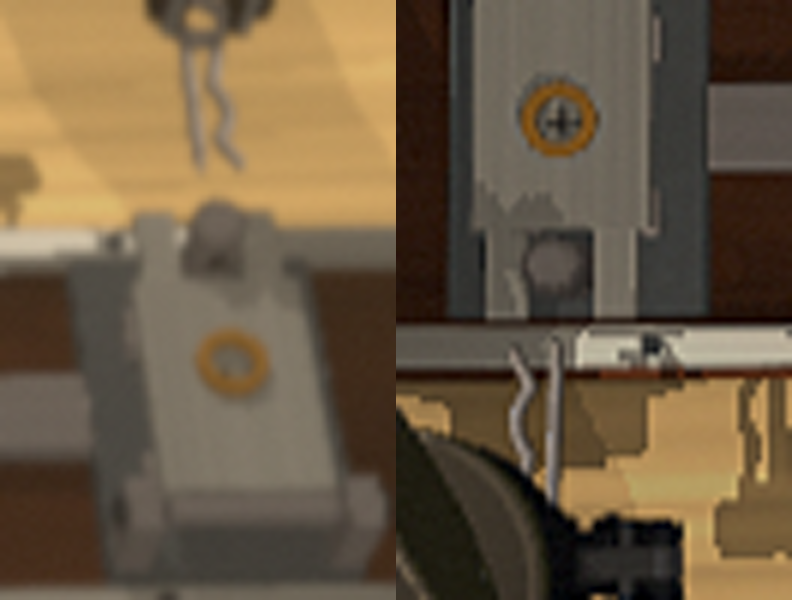

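The right half (top view) shows the straight leg from (552,500) to its tip at (554,342), the stud top centred at (559,265) and the bushing at (560,120). The left half (scene) shows the tip at (201,170) and the leg at (190,55), the stud top at (218,218) and the bushing at (233,363).

```bash
python3 - <<'E'
from h import *
g=dict(np.load('s4.npz'));f=dict(np.load('t4.npz'))
S=lambda x,y,z:ray(g,(x+.5)/6-.5+390,(y+.5)/6-.5+190,z)
T=lambda x,y,z:ray(f,(x-396+.5)/6-.5+190,(y+.5)/6-.5+220,z)
Z=.099
for n,F,a,b,s,u in(('top',T,(554,342),(552,500),(559,265),(560,120)),('scene',S,(201,170),(190,55),(218,218),(233,363))):
    A,B,s,u=F(*a,Z),F(*b,Z),F(*s,.103),F(*u,.088)
    e=A-B;print(n,'tip',A.round(4),'leg',B.round(4),'yaw',np.degrees(np.arctan2(e[1],e[0])).round(1),'stud',s.round(4),'bush',u.round(4), 'bush-stud yaw',np.degrees(np.arctan2(*(u-s)[1::-1])).round(1))
P=cloud(f)
for v in(279,285,295): print([P[v,u,2].round(4) for u in range(213,220)])
P=cloud(g); print('stud z',np.nanmedian(P[225:227,425:428,2]), 'tip',[np.nanmin(P[v-1:v+2,422:425].reshape(-1,3)[:,2]) for v in(205,210,215)],[np.nanmax(P[v-1:v+2,421:425].reshape(-1,3)[:,2]) for v in(205,210,215)])
E
```

```text
top tip [0.4981 0.1248 0.099 ] leg [0.4458 0.1262 0.099 ] yaw -1.6 stud [0.5236 0.122  0.103 ] bush [0.5731 0.1237 0.088 ] bush-stud yaw 2.0
scene tip [0.4992 0.1226 0.099 ] leg [0.4467 0.1269 0.099 ] yaw -4.7 stud [0.5231 0.124  0.103 ] bush [0.5747 0.124  0.088 ] bush-stud yaw -0.1
[np.float64(0.0483), np.float64(0.0516), np.float64(0.0467), np.float64(0.0951), np.float64(nan), np.float64(0.0488), np.float64(0.0503)]
[np.float64(0.0004), np.float64(-0.0007), np.float64(0.0964), np.float64(0.0975), np.float64(0.0962), np.float64(0.0011), np.float64(0.0014)]
[np.float64(-0.0003), np.float64(-0.0039), np.float64(0.0945), np.float64(0.0993), np.float64(0.0936), np.float64(-0.0009), np.float64(-0.0014)]
stud z 0.1027401802358881 tip [np.float64(-0.0027700269086551087), np.float64(2.1711686889413254e-05), np.float64(0.0006672604430034951)] [np.float64(0.09988051302964174), np.float64(0.09876442686571017), np.float64(0.09679727800403784)]
```

```bash
python3 - <<'E'
from h import *
F=[cam('top') for _ in range(8)]; G=[cam('scene') for _ in range(8)]
z=[x['range_z'].copy() for x in F]; print('noise',np.std([a[250,215] for a in z]))
for L,rows,cols in((F,range(275,303,2),range(213,220)),(G,range(198,219,2),range(419,426))):
    Q=np.array([cloud(x)[rows[0]:rows[-1]+1,cols[0]:cols[-1]+1] for x in L]); q=np.nanmedian(Q,0)
    for i in range(0,q.shape[0],2):
        j=np.nanargmax(q[i,:,2]); print(rows[0]+i,q[i,j].round(4), end=' | ')
    print()
q=np.nanmedian([cloud(x) for x in F],0); print('stud',q[262:266,214:219,2].mean(),'leaf',q[250:254,208:212,2].mean(),q[250:254,224:228,2].mean(),q[232:236,206:209,2].mean())
E
```

```text
noise 0.0008349548
275 [0.5023 0.134  0.049 ] | 277 [0.4973 0.1252 0.0956] | 279 [0.4933 0.1234 0.0949] | 281 [0.4893 0.1246 0.0993] | 283 [0.4853 0.1249 0.0982] | 285 [0.4813 0.1231 0.0978] | 287 [0.4774 0.1253 0.0969] | 289 [0.4734 0.125  0.0986] | 291 [0.4694 0.1252 0.0977] | 293 [0.4654 0.1251 0.0988] | 295 [0.4615 0.125  0.0997] | 297 [0.4576 0.1271 0.0991] | 299 [0.4536 0.1271 0.0997] | 301 [0.4531 0.1039 0.2394] | 
198 [0.4439 0.1247 0.0983] | 200 [0.4506 0.1347 0.0993] | 202 [0.4547 0.1345 0.0973] | 204 [0.4608 0.1265 0.0982] | 206 [0.4659 0.1235 0.0977] | 208 [0.4704 0.1254 0.0963] | 210 [0.4758 0.1245 0.0961] | 212 [0.4821 0.1255 0.0973] | 214 [0.4863 0.1252 0.0956] | 216 [0.4912 0.1245 0.0948] | 218 [0.4962 0.1238 0.0943] | 
stud 0.10344947080782547 leaf 0.08294996395380554 0.08279840063290847 0.08263341324334215
```

Call:
send_rows(
  increments=[
    [0, 0, -0.008, 0],
    [0, 0, 0, 0],
    [0.009, -0.0002, 0, 0],
    [0.008, -0.0002, 0, 0],
    [0, 0, 0, 0],
  ],
)

```text
t: 17.7
tcp_pos: [0.4429, 0.1323, 0.1139]
ee_rot: [-3.141, -0.0, -0.023]
force: [-0.5, 0.0, -0.6]
opening: 0.227
gripper_force: 58.8
```

Call:
send_rows(
  increments=[
    [0.006, -0.0001, 0, 0],
    [0.004, -0.0001, 0, 0],
    [0, 0, 0, 0],
  ],
)

```text
t: 18.0
tcp_pos: [0.4498, 0.1322, 0.1139]
ee_rot: [-3.141, -0.0, -0.022]
force: [-0.6, -0.6, -0.4]
opening: 0.232
gripper_force: 58.8
```

Call:
send_rows(
  increments=[
    [0.007, -0.0002, 0, 0],
    [0.007, -0.0002, 0, 0],
    [0, 0, 0, 0],
  ],
)

```text
t: 18.3
tcp_pos: [0.4606, 0.1323, 0.1139]
ee_rot: [-3.141, -0.0, -0.022]
force: [0.1, 2.3, -0.8]
opening: 0.232
gripper_force: 58.8
```

Call:
send_rows(
  increments=[
    [0.007, -0.0002, 0, 0],
    [0.005, -0.0001, 0, 0],
    [0, 0, 0, 0],
  ],
)

```text
t: 18.6
tcp_pos: [0.4685, 0.1325, 0.1135]
ee_rot: [-3.141, 0.001, -0.021]
force: [-2.1, 3.3, -1.3]
opening: 0.233
gripper_force: 58.8
```

Call:
send_rows(
  increments=[
    [0.006, -0.0001, 0, 0],
    [0.006, -0.0001, 0, 0],
    [0.005, -0.0001, 0, 0],
    [0, 0, 0, 0],
    [0, 0, 0, 0],
  ],
)

```text
t: 19.1
tcp_pos: [0.4818, 0.1311, 0.1138]
ee_rot: [3.141, -0.0, -0.023]
force: [0.7, -0.1, -0.3]
opening: 0.229
gripper_force: 58.8
```

```bash
python3 - <<'E'
from h import *
s=sense();print(s['tcp_pos'],s['force'],s['moment'],s['opening'])
g=cam('scene');np.savez('s5.npz',**g);f=cam('top');np.savez('t5.npz',**f)
c=lambda im,x0,y0,w,h,k:cv2.resize(im[y0:y0+h,x0:x0+w,::-1],None,fx=k,fy=k,interpolation=cv2.INTER_CUBIC)
cv2.imwrite('pics/l.png',np.hstack([c(g['img'],400,205,50,60,8),c(f['img'],192,240,50,60,8)]))
E
```

```text
[0.4818238  0.13111326 0.11380393] [ 0.65194805 -0.08832262 -0.27347403] [ 0.10445903 -0.02095937 -0.0147982 ] 0.22927962870435395
```

Call:
send_rows(
  increments=[
    [0, 0, 0, 0],
    [0, 0, 0, 0],
    [0, 0, 0, 0],
    [0, 0, 0.02, 0],
    [0, 0, 0.05, 0],
    [0, 0, 0.06, 0],
    [0, -0.03, 0.06, 0],
    [0, -0.06, 0, 0],
  ],
  hand=50,
)

```text
t: 20.0
tcp_pos: [0.4838, 0.0673, 0.2623]
ee_rot: [-3.14, -0.01, -0.016]
force: [0.9, -0.3, -1.1]
opening: 0.588
gripper_force: 0.0
```

Call:
send_rows(
  increments=[
    [0.03, -0.06, 0, 0],
    [0.04, -0.04, 0, 0],
    [0.046, -0.035, 0, 0],
    [0, 0, 0, 0],
    [0, 0, 0, 0],
  ],
)

```text
t: 20.5
tcp_pos: [0.5686, -0.0372, 0.2554]
ee_rot: [-3.141, 0.001, -0.023]
force: [-0.3, 0.4, -0.6]
opening: 0.586
gripper_force: 0.0
```

```bash
python3 - <<'E'
from h import *
s=sense();print(s['tcp_pos'],s['ee_rot'])
g=cam('scene');np.savez('s6.npz',**g);f=cam('top');np.savez('t6.npz',**f)
c=lambda im,x0,y0,w,h,k:cv2.resize(im[y0:y0+h,x0:x0+w,::-1],None,fx=k,fy=k,interpolation=cv2.INTER_CUBIC)
cv2.imwrite('pics/m.png',np.hstack([c(g['img'],400,205,50,60,8),c(f['img'],192,245,50,60,8)]))
E
```

```text
[ 0.56862469 -0.03723445  0.2553969 ] [-3.14093951e+00  1.20286317e-03 -2.33692998e-02]
```

View pics/m.png

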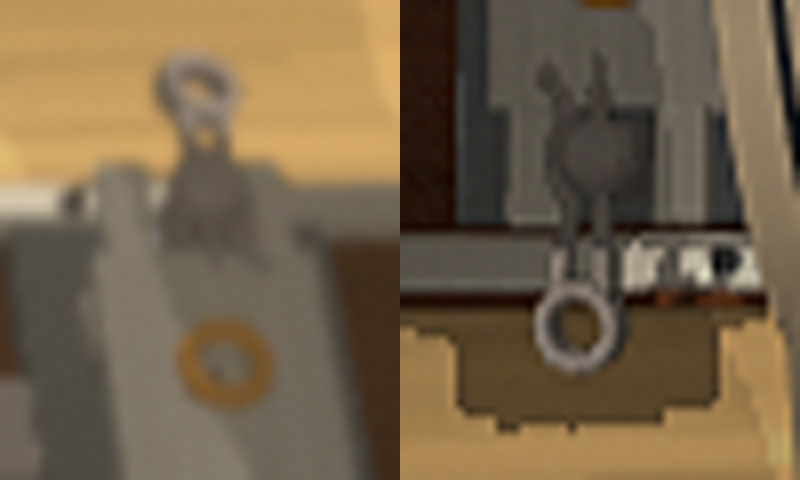

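The clip is home: in the right half, the straight leg's tip shows beyond the stud at (600,55), the bent leg wraps round it at (550,150), and the coil sits at (577,326), about 43 mm from the stud. Next I'll grip the knob.

Call:
send_rows(
  increments=[
    [0.001, -0.001, -0.05, 0],
    [0, 0, -0.06, 0],
    [0, 0, -0.05, 0],
    [0, 0, -0.03, 0],
    [0, 0, -0.015, 0],
    [0, 0, 0, 0],
  ],
)

```text
t: 21.2
tcp_pos: [0.5684, -0.0369, 0.1017]
ee_rot: [-3.142, 0.001, -0.021]
force: [0.4, -0.8, 0.1]
opening: 0.584
gripper_force: 0.0
```

Call:
send_rows(
  increments=[
    [0, 0, 0, 0],
    [0, 0, 0, 0],
    [0, 0, 0, 0],
    [0, 0, 0, 0],
    [0, 0, 0, 0],
    [0, 0, 0, 0],
  ],
  hand=15,
)

```text
t: 21.8
tcp_pos: [0.5702, -0.0373, 0.1043]
ee_rot: [3.141, -0.003, -0.022]
force: [-3.2, 0.3, 8.3]
opening: 0.335
gripper_force: 58.8
```

```bash
python3 - <<'E'
from h import *
s=sense();print(s['tcp_pos'],s['force'],s['opening'])
g0=dict(np.load('s4.npz'))
# bushing ring by colour (fit) in scene image, bit tip from first view
def bush(g):
    hsv=cv2.cvtColor(g['img'],cv2.COLOR_RGB2HSV); m=cv2.inRange(hsv,(10,150,80),(22,255,255))
    n,l,st,c=cv2.connectedComponentsWithStats(m); 
    for i in range(1,n):
        if st[i,4]>30: print(st[i],c[i],ray(g,*c[i],.088).round(4))
bush(g0)
E
```

```text
[ 0.57018436 -0.03727897  0.10427081] [-3.20031932  0.33785332  8.25896295] 0.3351447546259308
[151  30   8  17  37] [154.37837838  38.64864865] [-0.1833 -0.5736  0.088 ]
[167  49  33   3  39] [181.12820513  50.1025641 ] [-0.1259 -0.4869  0.088 ]
[313 237  20  50 843] [321.76986951 261.7603796 ] [ 0.5957 -0.1027  0.088 ]
[423 246  11   9  39] [428.17948718 250.07692308] [0.5746 0.1235 0.088 ]
[121 270  36  25 179] [137.62011173 282.62569832] [ 0.6317 -0.4734  0.088 ]
```

Call:
send_rows(
  increments=[
    [0.0005, 0.02, 0, 0],
    [0.0006, 0.03, 0, 0],
    [0.0007, 0.03, 0, 0],
    [0.0007, 0.03, 0, 0],
    [0.0007, 0.03, 0, 0],
    [0.0007, 0.03, 0, 0],
    [0.0007, 0.03, 0, 0],
    [0.0007, 0.03, 0, 0],
  ],
)

```text
t: 22.6
tcp_pos: [0.5737, 0.1343, 0.1043]
ee_rot: [3.14, -0.001, -0.024]
force: [-5.4, -6.1, 11.1]
opening: 0.337
gripper_force: 59.6
```

Call:
send_rows(
  increments=[
    [0, 0.01, 0, 0],
    [0, 0, 0, 0],
    [0, 0, 0, 0],
  ],
)

```text
t: 22.9
tcp_pos: [0.5739, 0.1442, 0.1043]
ee_rot: [-3.14, -0.002, -0.021]
force: [-4.6, 3.1, 9.0]
opening: 0.332
gripper_force: 61.4
```

```bash
python3 - <<'E'
from h import *
s=sense();print(s['tcp_pos'],s['force'],s['opening'])
g=cam('scene');np.savez('s7.npz',**g);f=cam('top');np.savez('t7.npz',**f)
for F,x0,x1,y0,y1 in((g,470,560,220,290),(f,60,200,200,280)):
    hsv=cv2.cvtColor(F['img'],cv2.COLOR_RGB2HSV); m=cv2.inRange(hsv,(8,110,50),(25,255,255)); k=np.zeros_like(m);k[y0:y1,x0:x1]=m[y0:y1,x0:x1]
    n,l,st,c=cv2.connectedComponentsWithStats(k)
    for i in range(1,n):
        if st[i,4]>4: print(st[i],c[i],ray(F,*c[i],.088).round(4))
c=lambda im,x0,y0,w,h,k:cv2.resize(im[y0:y0+h,x0:x0+w,::-1],None,fx=k,fy=k,interpolation=cv2.INTER_CUBIC)
im=g['img'][236:262:2,500:544:2]; print()
# template shift of jig region between s4 and s7 by depth: stud top & knob
E
```

```text
[0.57385036 0.14422824 0.10428001] [-4.55143952  3.05041984  8.97647004] 0.3324518799154147
[479 220  26   7 140] [491.33571429 222.61428571] [0.5088 0.2752 0.088 ]
[510 220  16   6  80] [518.5375 222.1625] [0.5095 0.3359 0.088 ]
[553 220   7   8  45] [556.2        222.91111111] [0.514  0.4193 0.088 ]
[523 235   3   3   8] [523.875 235.875] [0.5456 0.3376 0.088 ]
[526 234  33  52 861] [541.17305459 261.43089431] [0.6097 0.3559 0.088 ]
[470 236  12  15 138] [475.20289855 244.36956522] [0.5637 0.2267 0.088 ]
[507 244  12  11  84] [512.64285714 249.20238095] [0.5782 0.3039 0.088 ]
[520 244   4   4  10] [521.3 245.7] [0.5702 0.3249 0.088 ]
[470 267  21  20 362] [478.82596685 276.5718232 ] [0.6407 0.2167 0.088 ]
[190 200  10   1  10] [194.5 200. ] [0.6554 0.1684 0.088 ]
[106 248   6   3   7] [108.42857143 249.28571429] [0.5597 0.3448 0.088 ]
[ 87 266   1   7   7] [ 87. 269.] [0.5209 0.3884 0.088 ]
```

Call:
send_rows(
  increments=[
    [0.0002, 0.009, 0, 0],
    [0.0002, 0.009, 0, 0],
    [0, 0, 0, 0],
    [0, 0, 0, 0],
  ],
)

```text
t: 23.4
tcp_pos: [0.5741, 0.1567, 0.1043]
ee_rot: [-3.141, -0.002, -0.022]
force: [-3.6, 2.0, 9.6]
opening: 0.334
gripper_force: 61.5
```

```bash
python3 - <<'E'
from h import *
s=sense();print(s['tcp_pos'],s['force'])
G=[cam('scene') for _ in range(2)];g=G[0];np.savez('s8.npz',**g)
im=cv2.cvtColor(g['img'],cv2.COLOR_RGB2HSV)
m=cv2.inRange(im,(8,110,50),(25,255,255))[236:264,508:538]
for i,r in enumerate(m): print(236+i,''.join('#' if x else '.' for x in r))
print('gray'); gr=cv2.cvtColor(g['img'],cv2.COLOR_RGB2GRAY)
for v in range(240,256): print(v,gr[v,512:534])
E
```

```text
[0.57412267 0.15669603 0.10432421] [-3.57214071  2.03901084  9.58336596]
236 .........................#.##.
237 .......................#######
238 .......................#######
239 ......................########
240 ......................########
241 ......................########
242 .......................#######
243 .......................#######
244 ........####.#.........#######
245 ......#########........#######
246 .....###########........######
247 .....###....####........######
248 .....###.....####.......######
249 .....###......###........#####
250 .....####.....###........#####
251 .....#####....###........#####
252 ......##########..........####
253 .......#########..........####
254 .........#####............####
255 ...........................###
256 ...........................###
257 ...........................###
258 ............................##
259 ............................##
260 ............................##
261 .............................#
262 .............................#
263 .............................#
gray
240 [120 120 121 118 107 105 109 114 113 1
[... 777 characters left out ...]
1 121 121 121 121
 113  90  60  48]
249 [101  95 100  99  96  99  98  93  90  87  87  97 108 118 123 122 122 122
 117 100  67  49]
250 [101  91  97  97  94 101 100  96  90  87  84  94 104 117 123 122 121 120
 120 109  78  52]
251 [107  94  90  94  94 101 101 100  90  89  86  88  98 114 121 122 121 121
 120 112  87  59]
252 [115 105  92  91  93  99 100 101  95  91  88  89  95 108 120 123 121 122
 121 116  98  68]
253 [119 114 104  96  92  92  96  96  95  93  90  90  97 108 119 122 122 120
 121 119 107  78]
254 [120 120 116 109 102  94  91  94  93  93  93  96 100 107 120 123 122 121
 122 121 113  87]
255 [119 121 119 118 113 102  98  98  99  96 100 100 102 107 120 123 122 121
 121 120 116  98]
```

```bash
python3 - <<'E'
from h import *
g=dict(np.load('s8.npz'))
b=ray(g,518.7,249,.0878);print('bush',b)
for p in(b+[0,0,.01],b+[0,0,.02],[.5786,.1237+.1943,.0978]):
    q=g['R']@np.array(p)+g['t'];print(q[:2]/q[2]*g['f']+[g['cx'],g['cy']])
for t in((521,247),(521.4,246.8),(521,246.3)): print('tip',ray(g,*t,.0978))
E
python3 - <<'E'
import sys;sys.path.insert(0,'.')
from h import *
g=dict(np.load('scene0.npz'));gr=cv2.cvtColor(g['img'],cv2.COLOR_RGB2GRAY).astype(int)
for v in range(238,252): print(v,gr[v,514:534],g['img'][v,521])
E
```

```text
bush [0.57802522 0.31712982 0.0878    ]
[520.5069534  246.55253283]
[522.3464872  244.06093643]
[520.98958619 246.77419374]
tip [0.57915282 0.31786537 0.0978    ]
tip [0.57869071 0.31885267 0.0978    ]
tip [0.57744009 0.31835153 0.0978    ]
238 [45 45 43 45 45 45 45 45 47 49 56 64 71 71 71 65 56 48 45 46] [62 40 24]
239 [45 45 44 46 44 45 45 46 46 52 62 68 72 71 68 55 49 49 46 45] [63 42 26]
240 [46 45 47 45 45 46 46 46 51 61 69 71 73 69 61 50 45 47 45 46] [63 41 26]
241 [46 45 48 47 46 47 47 48 58 65 71 72 70 63 53 44 44 45 45 45] [65 44 28]
242 [46 47 45 46 47 47 50 57 65 69 71 70 65 53 47 44 45 46 44 45] [73 53 37]
243 [45 45 46 46 48 47 56 64 70 72 72 66 57 48 46 46 45 44 45 45] [80 60 41]
244 [46 47 46 46 49 55 61 71 73 73 70 59 49 46 47 45 45 43 45 44] [89 67 40]
245 [46 48 46 47 50 58 68 74 76 73 66 54 47 46 46 45 45 46 46 45] [96 70 34]
246 [48 46 47 50 49 57 67 74 75 69 57 49 47 45 47 47 46 46 46 46] [99 69 30]
247 [48 48 47 46 46 52 62 69 67 60 53 48 48 46 47 46 47 46 47 46] [93 64 29]
248 [47 45 48 48 48 49 54 57 56 50 48 46 46 46 46 46 45 46 46 45] [78 52 27]
249 [48 45 47 47 48 46 48 48 47 48 46 43 44 44 44 44 45 43 44 44] [67 43 25]
250 [45 45 47 46 45 45 46 46 45 47 48 43 44 43 44 45 43 44 45 45] [65 41 24]
251 [45 47 45 45 47 47 45 44 45 44 46 46 47 46 45 45 44 44 44 44] [63 39 22]
```

Call:
send_rows(
  increments=[
    [0, 0, 0, 0],
    [0, 0, 0, 0],
    [0, 0, 0, 0],
    [0, 0, 0, 0],
    [0, 0, 0.02, 0],
    [0, 0, 0.03, 0],
    [0, 0, 0.04, 0],
    [0, -0.03, 0.02, 0],
  ],
  hand=50,
)

```text
t: 24.3
tcp_pos: [0.5739, 0.137, 0.1887]
ee_rot: [-3.139, -0.003, -0.017]
force: [-0.0, 0.5, -0.7]
opening: 0.583
gripper_force: 0.0
```

Call:
send_rows(
  increments=[
    [0, -0.05, 0, 0],
    [0, -0.05, 0, 0],
    [0, -0.04, 0, 0],
    [0, 0, 0, 0],
    [0, 0, 0, 0],
  ],
)

```text
t: 24.8
tcp_pos: [0.5737, 0.0279, 0.1858]
ee_rot: [-3.141, -0.001, -0.024]
force: [-0.7, 0.3, -0.1]
opening: 0.588
gripper_force: 0.0
```

```bash
python3 - <<'E'
from h import *
s=sense();print(s['t'],s['tcp_pos'],s['force'])
g=cam('scene');im=cv2.cvtColor(g['img'],cv2.COLOR_RGB2HSV)
m=cv2.inRange(im,(8,110,50),(25,255,255))[243:256,508:526]
for i,r in enumerate(m): print(243+i,''.join('#' if x else '.' for x in r))
f=cam('top');R=cv2.inRange(cv2.cvtColor(f['img'],cv2.COLOR_RGB2HSV),(0,200,80),(6,255,255));n,l,st,c=cv2.connectedComponentsWithStats(R)
for i in range(1,n):
    if st[i,4]>40: print('red',c[i],ray(f,*c[i],.1155))
f0=dict(np.load('top0.npz'));R=cv2.inRange(cv2.cvtColor(f0['img'],cv2.COLOR_RGB2HSV),(0,200,80),(6,255,255));n,l,st,c=cv2.connectedComponentsWithStats(R)
for i in range(1,n):
    if st[i,4]>40: print('red0',c[i],ray(f0,*c[i],.1155))
E
```

```text
24.8 [0.57374517 0.02794316 0.18581028] [-0.66253279  0.29919907 -0.11567966]
243 ..................
244 ........####.#....
245 ......#########...
246 .....###########..
247 .....###....####..
248 ....####.....####.
249 .....###......###.
250 .....####.....###.
251 .....#####....###.
252 ......##########..
253 .......#########..
254 .........#####....
255 ..................
red [119.69264069 152.95670996] [0.75081996 0.31164708 0.1155    ]
red0 [119.86440678 152.91949153] [0.75088505 0.31130054 0.1155    ]
red0 [295.9602649  237.87417219] [ 0.56976373 -0.03795697  0.1155    ]
```

```bash
python3 - <<'E'
from h import *
g=cam('scene');P=cloud(g);R=np.array([[1,-.0228],[.0228,1]])
def cnt(P,c):
    d=(P[...,:2]-np.array(c))@R;m=(abs(d[...,0]+.092)<.014)&(abs(d[...,1]-.0065)<.014)&(P[...,2]>.075)&(P[...,2]<.11)
    return m.sum(),np.nanmean(d[m],0),np.nanmedian(P[m][:,2])
print('before',cnt(cloud(dict(np.load('s6.npz'))),(.5735,.1237)),'now',cnt(P,(.578,.3178)))
E
```

```text
before (np.int64(72), array([-0.08989601,  0.00891616]), np.float64(0.08301498752090837)) now (np.int64(75), array([-0.09093003,  0.00829345]), np.float64(0.08304629912745277))
```

The clip has travelled with the jig and still sits as it did, so I'm handing in.

```bash
python3 -c "
from rig import hand_in
print(hand_in())"
```

```text
the job is handed in; nothing more can be done
None
```

I handed the job in at about 25 s: the blank is in the nest, the leaf is shut, the clip is snapped home, and the bushing measured about 1 mm from the bit tip. No verdict came back.

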